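Load the sample boat into the analyser with the push rod

TASK

Take the push rod from its tray and with it push the ceramic boat along the trough, under the drop flap and into the lock until it sits firmly against the end stop: keep a light steady pressure on it there for about a second so you know it is home, but be gentle, the ceramic chips. Then draw the rod out so that the flap drops shut behind the boat, and lay the rod back down in its tray. Do not touch the boat with the gripper, and leave the beaker, the bottle and the jar standing where they are.

Things in the scene. Friction and masses are not known exactly. Their poses are not given: they have to be found in the camera images.
- loader: Boat loader fixed to the bench: a straight level steel channel leading into a white furnace housing with a blue band. Origin on the bench top, on the channel's centre line right below the flap's hinge; x along the channel in the push direction, z up. Channel floor 60 mm above the bench. Housing from x = 117 to 417 mm, 260 wide, 205 high.
- trough_end (a point): Middle of the channel floor's open outer end, x = -105 mm in loader; nothing of the loader lies outside it. To x = -40 mm: open trough, 34 mm wide inside, walls 10 mm high; to -5 mm its walls close in to 26 mm; from -4 to 117 mm: lock, 26 mm wide inside, clear cover 36 mm over the floor, its top 100 mm over the bench.
- lock_end (a point): Middle of the channel floor at the lock's inner end, x = 117 mm in loader. Before it stands the rigid depth stop, a brass block 24 mm wide, 20 high, on a screw. Its depth differs each time and is not measured: its face is somewhere from x = 82 to 107 mm. It can be seen through the clear cover and felt with the boat.
- flap (a joint): Light sprung steel drop flap at the mouth of the lock, 21 mm long, hinged across the channel 34 mm above its floor. 0 rad: shut, its lower edge 13 mm above the floor, so a lower tool passes under it; grows as the edge swings inwards, to 1.4 rad; cannot swing outwards. Both end walls of the boat must lift it: a push of some 1 to 5 N. It falls shut behind the boat.
- boat: White ceramic sample boat in the trough: open tray 60 mm long (x), 22 wide, 18 high, flat closed ends, 45 g. Origin at the centre of its underside, x pointing into the lock. Home, its front end touches the stop, wherever that is set. Firmly home is a press of 4 N or more on the stop, kept for 0.3 s; 6 to 10 N is right. Chips above 24 N: bumping the stop at 40 mm/s is too much, 10 mm/s is safe.
- push_rod: Push rod lying in the tray, 130 g: black handle 80 mm long, 16 wide, 18 high, then a steel rod 6 mm thick with a flat foot 10 mm wide, 8 high at its end. Origin at the centre of the handle's underside, x along the rod towards the foot, z up; rod and foot are centred 9 mm above the underside. Balance point about 20 mm ahead of the origin.
- rod_tip (a point): Middle of the foot's flat end face, 200 mm ahead of the push rod's origin along its x and 9 mm above its underside.
- tray: Low steel instrument tray fixed on the bench, 280 mm long (x), 120 mm wide (y), rim 13 mm high, walls and floor 3 mm thick. Origin at the centre of its underside. At the start the rod lies on its floor, about along its x.
- beaker: Glass beaker, 68 mm across, 85 mm high, standing on the bench; bystander. Origin at the centre of its underside.
- amber_bottle: Amber bottle, 60 mm across, 130 mm high, standing on the bench; bystander. Origin at the centre of its underside.
- jar: White jar, 52 mm across, 60 mm high, standing on the bench; bystander. Origin at the centre of its underside.
Things that resemble listed ones, but are neither listed nor needed, are in the scene too. There is more than one size of the boat; the job needs the smaller. Of the things that look like the push_rod, take the one that is farthest to the robot's right at the start.

How it is judged:
By the outcome, as a careful person would: the job done as asked, in the order asked, and still so for the second after the job is handed in, with the robot touching nothing.
It also fails if it takes over 59 s, if anything falls off the work surface, if the arm or the gripper's body presses on something with over 40 N, if the wrist force passes 120 N, or if a joint passes its speed limit or range.

ROBOT

A 6-joint arm with a two-finger parallel gripper is mounted at the origin on the work surface. World frame = base frame: x ahead of the robot, y to its left, z up, the work surface at z = 0. Lengths are in m, angles in rad, forces in N, time in s.
With the tool pointing down it reaches from about 0.375 to 0.975 m from the base axis. Payload 3.8 kg.
Tool frame: the origin (TCP) lies at the very end of the fingers, on their centre line; the grasp point (between the pads) lies 19 mm behind it; z points along the fingers, y is the direction in which the jaws open and shut (so a half turn about z gives the same grasp; the last joint's range is limited). The gripper opens to 85 mm and grips with 20 to 120 N. Pads are 22 mm wide; open, the fingers measure 114 mm over their backs; the gripper's body (76 mm by 85 mm) begins 54 mm behind the grasp point. The pads swing forward as they close: fully open they stand 13 mm farther back than shut.
Start: joints at [-1.299, 0.264, 1.604, -0, 1.274, -0.037], TCP at [0.205, -0.643, 0.231] pointing down, gripper open.
Joint ranges: [-2.63, 2.63], [-0.94, 2.18], [0.31, 2.57], [-1.31, 4.45], [0, 2.66], [-2.55, 2.55]. Speed limits (rad/s): [2.57, 2.57, 3.14, 3.14, 3.14, 3.14].

INTERFACE

Orientations are given as a rotation vector (axis times angle).
In Python, from workcell import bot, read_camera, finish_job gives the robot as it stands. The module is installed in compiled form; this text tells all that it offers.
- The arm moves only by the tool servo_tool, never from a script. Its argument "targets" is text: rows parted by semicolons, each of 7 numbers parted by spaces: the turn, a rotation vector about the tool's x, y, z in rad, then the shift along the tool's x, y, z in mm, then the finger opening in mm, from 0 to 85.4. In form: wx wy wz x y z gripper; .... A call has 1 to 8 rows; each row shifts and turns the pose as measured when the row begins, along the tool's axes as they then stand; what a row does not reach is not made up. A row lasts 1/12 s, in which the tool goes at most 41.7 mm and 7.16 degrees, less where a joint would pass 70% of its speed; a pose out of reach is approached as far as the arm can. A call is refused whole if a number of a shift passes 41.7 or a number of a turn 0.125, either way. A call with a gripper value outside its range is refused whole. The fingers move at their own pace and stop on an object; "newtons" is the grip in N (left out, the last holds). Time passes only in rows, so rows that do not move let the fingers close. It gives the time, the measured TCP pose, the force and the opening at its end, in the units of the state.
- bot.read_state(): the state, without advancing time (a new reading comes with each control period).
- read_camera(name): name is "side" or "top" or "wrist"; returns a dict with "image" (480x640x3 uint8, red, green, blue), "mtx" (3x3 intrinsics, pixels), "eye" and "orientation" of the camera in the world; the wrist camera has in their place "T_tool_cam" (4x4, takes a point from camera to tool coordinates, whose origin is the TCP and whose axes are the flange's). Camera axes: x right, y up, looking along -z (the intrinsics and any distortion apply to the point x, -y, -z); pixel columns grow to the right and rows downward; lengths in m; the calibration is good to about 2 mm. A picture is of the moment at which its call begins: read the wrist's pose just before it. There is no depth.
- finish_job(): hands the job in, once; it reports no verdict.
The state is a dict: "time": time; "q": joint angles; "joint_vel": joint speeds; "joint_torque": joint torques, N m; "tool_pos": TCP position; "tcp_rot": TCP orientation; "wrist_force": force on the tool from outside, world axes, zero at the start; "torque": the same for the moment, N m; "width": opening from 0.0 (shut) to 1.0 (fully open).
Only numpy, scipy, OpenCV 4.12 (cv2) and the standard library are available. Lean on these libraries where they do the work, as an engineer would, in place of code of your own. Each camera call takes 0.05 s, during which the arm holds its last target.

## Working session

There is one attempt and no reset: what is moved stays moved. The work goes in short steps, Python scripts to look and compute and a tool call to move; the robot and the scene stay as the last step left them, time stands still between calls to the robot, and variables do not carry over. Pictures are saved under pics/ and viewed, and the job is handed in when it is done.

Besides the shell and the picture viewer there is one more tool, called after "Call:" in YAML: its name, and indented under it one key for each argument. servo_tool: Moves the arm, as the interface text tells. Its arguments: {"type":"object","properties":{"targets":{"type":"string"},"newtons":{"type":"number"}},"required":["targets"]}

```bash
mkdir -p pics; cat > h.py <<'E'
import numpy as np, cv2
from workcell import bot, read_camera, finish_job
from scipy.spatial.transform import Rotation as R
def cam(name):
    s=bot.read_state(); c=read_camera(name)
    if name=="wrist":
        T=np.array(c["T_tool_cam"]); Rt=R.from_rotvec(s["tcp_rot"]).as_matrix()
        Rm=Rt@T[:3,:3]; e=Rt@T[:3,3]+np.array(s["tool_pos"])
    else:
        e=np.array(c["eye"]); o=np.array(c["orientation"])
        Rm=o if o.shape==(3,3) else (R.from_rotvec(o).as_matrix() if o.size==3 else None)
    return c,np.array(c["mtx"]),Rm,e
def save(c,n): cv2.imwrite(n,cv2.cvtColor(c["image"],cv2.COLOR_RGB2BGR))
def onplane(px,K,Rm,e,z):
    u,v=px; d=np.linalg.inv(K)@np.array([u,v,1.]); d=Rm@np.array([d[0],-d[1],-d[2]])
    return e+d*(z-e[2])/d[2]
def proj(P,K,Rm,e):
    p=Rm.T@(np.array(P)-e); q=K@np.array([p[0],-p[1],-p[2]]); return q[:2]/q[2]
E
python3 - <<'E'
from h import *
print(bot.read_state())
for n in ["side","top","wrist"]:
    c=read_camera(n); save(c,f"pics/{n}0.png")
    print(n,{k:np.array(v).round(4).tolist() for k,v in c.items() if k!="image"})
    np.savez(f"{n}0.npz",**c)
E
```

```text
{'time': 0.0, 'q': array([-1.29886620e+00,  2.64751194e-01,  1.60540605e+00, -1.59222508e-05,
        1.27369144e+00, -3.69478708e-02]), 'joint_vel': array([-9.81332123e-05, -8.55339407e-04,  6.97025573e-04,  1.45516955e-03,
        3.48525319e-04,  2.16700563e-04]), 'joint_torque': array([ 6.40634371e-04, -5.15105760e+01, -3.67317688e+01, -2.12024923e-05,
        1.27482330e-02, -2.43419390e-05]), 'tool_pos': array([ 0.20495548, -0.64235004,  0.22994604]), 'tcp_rot': array([-3.10198816e+00, -4.82920890e-01,  4.38831824e-04]), 'wrist_force': array([ 0.4804205 , -0.36900257,  0.43053867]), 'torque': array([ 0.03586275, -0.02450901,  0.02618198]), 'width': 0.9998412769573746}
side {'mtx': [[459.5112, 0.0, 319.81], [0.0, 459.5112, 238.3405], [0.0, 0.0, 1.0]], 'eye': [0.5554, -0.5637, 0.7793], 'orientation': [0.8263, -0.007, 0.0157]}
top {'mtx': [[457.6131, 0.0, 326.7439], [0.0, 457.6131, 235.9015], [0.0, 0.0, 1.0]], 'eye': [0.5063, 0.1443, 1.0243], 'orientation': [0.0518, -0.0252, -1.5963]}
wrist {'mtx': [[335.7155, 0.0, 318.8055], [0.0, 335.7155, 234.0118], [0.0, 0.0, 1.0]], 'T_tool_cam': [[0.0002, 0.9653, 0.2611, 0.0671], [1.0, 0.0, -0.0008, 0.0003], [-0.0008, 0.2611, -0.9653, -0.143], [0.0, 0.0, 0.0, 1.0]]}
```

View pics/side0.png

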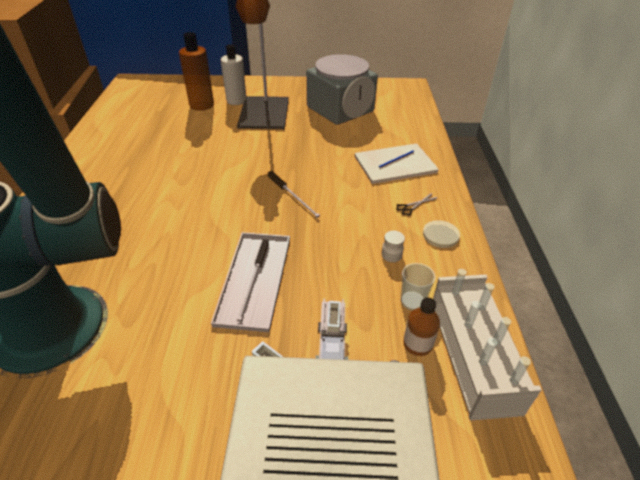

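View pics/top0.png

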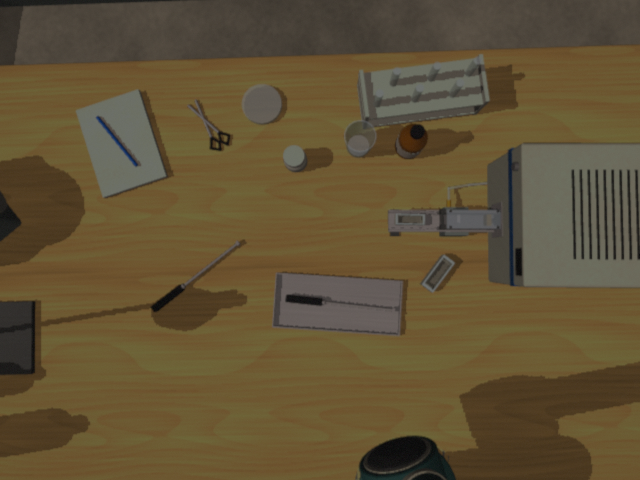

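View pics/wrist0.png

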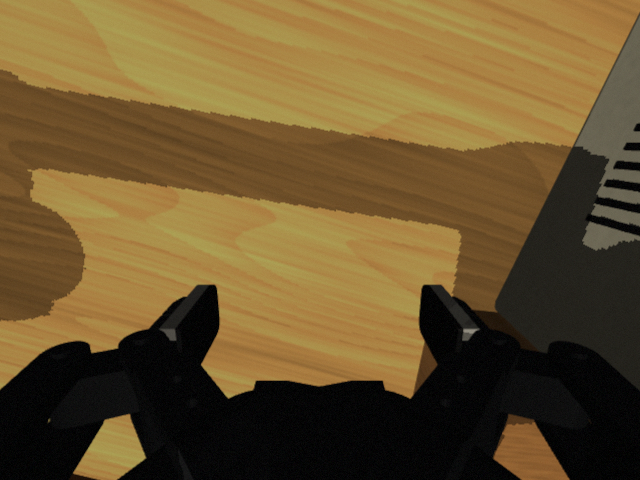

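```bash
python3 - <<'E'
from h import *
d=dict(np.load("top0.npz")); im=cv2.cvtColor(d["image"],cv2.COLOR_RGB2BGR)
im=cv2.convertScaleAbs(im,alpha=1.8,beta=10)
def crop(u0,v0,w,h,s): return cv2.resize(im[v0:v0+h,u0:u0+w],None,fx=s,fy=s,interpolation=cv2.INTER_CUBIC)
cv2.imwrite("pics/t_a.png",crop(380,170,140,130,5)); cv2.imwrite("pics/t_b.png",crop(265,260,150,85,5))
d=dict(np.load("side0.npz")); im=cv2.cvtColor(d["image"],cv2.COLOR_RGB2BGR)
cv2.imwrite("pics/s_a.png",crop(200,220,170,150,4.5))
E
```

```text
(no output)
```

View pics/t_a.png

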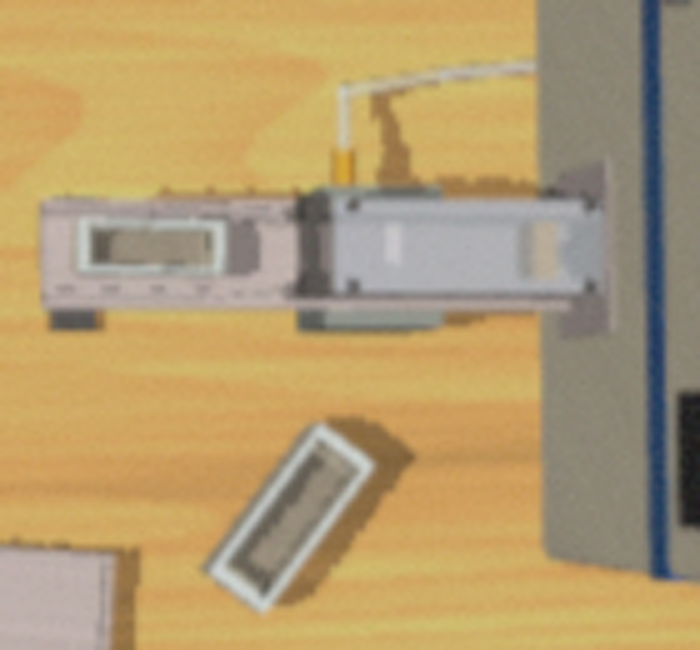

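View pics/t_b.png

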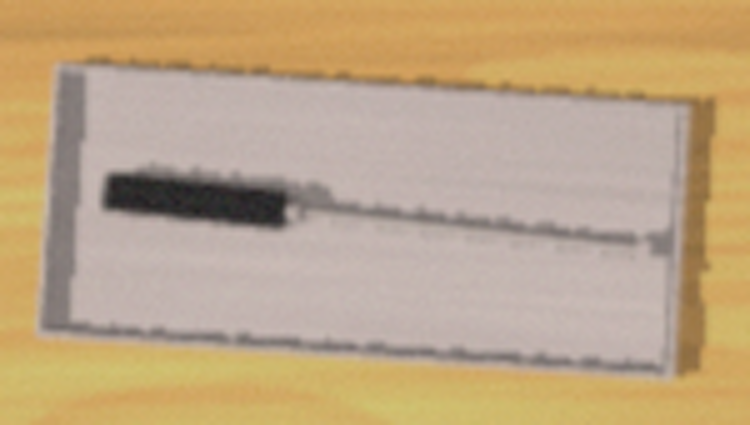

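View pics/s_a.png

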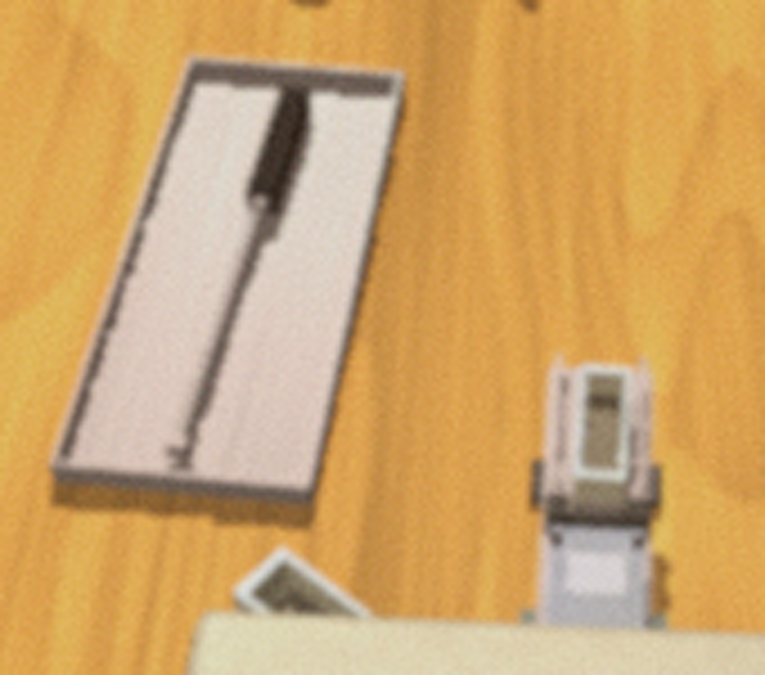

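```bash
cat > m.py <<'E'
from h import *
d=dict(np.load("top0.npz")); K=d["mtx"]; Rm=R.from_rotvec(d["orientation"]).as_matrix(); e=d["eye"]
A=lambda x,y,z: onplane((380+(x+.5)/5-.5,170+(y+.5)/5-.5),K,Rm,e,z)
B=lambda x,y,z: onplane((265+(x+.5)/5-.5,260+(y+.5)/5-.5),K,Rm,e,z)
d2=dict(np.load("side0.npz")); K2=d2["mtx"]; R2=R.from_rotvec(d2["orientation"]).as_matrix(); e2=d2["eye"]
S=lambda x,y,z: onplane((200+(x+.5)/4.5-.5,220+(y+.5)/4.5-.5),K2,R2,e2,z)
E
python3 - <<'E'
from m import *
np.set_printoptions(precision=4,suppress=True)
for n,p in dict(tr1=(40,203,.07),tr2=(40,307,.07),cov1=(333,198,.1),cov2=(335,295,.1),cov3=(605,200,.1),cov4=(605,298,.1),bo1=(78,220,.078),bo2=(78,273,.078),bo3=(225,220,.078),bo4=(225,270,.078),stop1=(531,222,.08),stop2=(531,275,.08),hs1=(537,0,.205),bb1=(318,425,.02),bb2=(375,465,.02),bb3=(208,570,.02)).items(): print(n,A(*p))
for n,p in dict(t1=(58,64,.013),t2=(692,103,.013),t3=(682,375,.013),t4=(40,332,.013),h1=(104,190,.021),h2=(287,208,.021),tip=(672,243,.012)).items(): print(n,B(*p))
for n,p in dict(bo1=(583,368,.078),bo2=(628,368,.078),tr1=(552,360,.07),tr2=(650,360,.07),t1=(190,60,.013),t2=(403,75,.013),t3=(312,495,.013),h1=(293,88,.021),h2=(262,200,.021),tip=(180,455,.012)).items(): print("S",n,S(*p))
E
```

```text
tr1 [0.6035 0.0314 0.07  ]
tr2 [0.56   0.0327 0.07  ]
cov1 [ 0.5993 -0.0832  0.1   ]
cov2 [ 0.56   -0.0825  0.1   ]
cov3 [ 0.5955 -0.1922  0.1   ]
cov4 [ 0.556  -0.1905  0.1   ]
bo1 [0.5952 0.0168 0.078 ]
bo2 [0.5733 0.0176 0.078 ]
bo3 [ 0.5936 -0.0438  0.078 ]
bo4 [ 0.5729 -0.043   0.078 ]
stop1 [ 0.5892 -0.1688  0.08  ]
stop2 [ 0.5673 -0.1679  0.08  ]
hs1 [ 0.658  -0.1329  0.205 ]
bb1 [ 0.508  -0.0925  0.02  ]
bb2 [ 0.49   -0.1166  0.02  ]
bb3 [ 0.4462 -0.0425  0.02  ]
t1 [0.4782 0.2744 0.013 ]
t2 [ 0.4542 -0.0042  0.013 ]
t3 [0.336  0.0041 0.013 ]
t4 [0.361  0.2847 0.013 ]
h1 [0.423  0.2544 0.021 ]
h2 [0.4133 0.1746 0.021 ]
tip [0.3932 0.0065 0.012 ]
S bo1 [0.5759 0.0155 0.078 ]
S bo2 [0.5955 0.0159 0.078 ]
S tr1 [0.5624 0.0264 0.07  ]
S tr2 [0.6058 0.0273 0.07  ]
S t1 [0.3615 0.2831 0.013 ]
S t2 [0.4797 0.2737 0.013 ]
S t3 [ 0.4558 -0.0067  0.013 ]
S h1 [0.4219 0.2531 0.021 ]
S h2 [0.4145 0.169  0.021 ]
S tip [0.3933 0.015  0.012 ]
```

Candidates: push rods are the one in the tray (handle at top px 305,299) and one on the bench (195,280). The tray one lies farthest to the robot's right, so I choose it. Boats are the one in the trough (410,218), measured 60×22 mm, and a bigger one on the bench (438,273). The trough one is the one needed. The close crops confirm both choices.

```bash
cat > plan.py <<'E'
from h import *
# usage: rows(targetpos, targetyaw(deg of tool x), n rows max, step mm)
def rows(P,yaw,n=8,step=40,g=85):
    s=bot.read_state(); p=np.array(s["tool_pos"]); M=R.from_rotvec(s["tcp_rot"])
    x=[np.cos(np.radians(yaw)),np.sin(np.radians(yaw)),0]; z=[0,0,-1]; y=np.cross(z,x)
    G=R.from_matrix(np.array([x,y,z]).T)
    P=np.array(P); out=[]
    for i in range(n):
        w=(M.inv()*G).as_rotvec(); a=np.abs(w).max()
        if a>.12: w*=.12/a
        dv=P-p; L=np.linalg.norm(dv)
        if L>step/1e3: dv*=step/1e3/L
        t=M.inv().apply(dv)*1e3
        w=w.round(3); t=t.round(1)
        out.append(" ".join(f"{v:g}" for v in [*w,*t,g]))
        p=p+M.apply(t/1e3); M=M*R.from_rotvec(w)
        if np.linalg.norm(P-p)<1e-4 and np.abs((M.inv()*G).as_rotvec()).max()<.001: break
    print("; ".join(out)); print("end",p.round(4))
def st():
    s=bot.read_state(); M=R.from_rotvec(s["tcp_rot"]).as_matrix()
    print("t",round(s["time"],2),"p",np.round(s["tool_pos"],4),"yaw",np.degrees(np.arctan2(M[1,0],M[0,0])).round(2),"z",M[:,2].round(4),"F",np.round(s["wrist_force"],2),"T",np.round(s["torque"],2),"w",round(s["width"]*85.4,2),"q",np.round(s["q"],2))
E
python3 -c "
from plan import *
rows((.38,-.1,.23),83.2,8,40,45)"
```

```text
-0 -0 -0.12 23.3 -32.5 0.1 45; -0 -0 -0.12 27 -29.5 0.1 45; -0 -0 -0.12 30.3 -26.1 0.1 45; -0 -0 -0.12 33.2 -22.3 0.1 45; -0 -0 -0.12 35.7 -18.1 0.1 45; -0 -0 -0.12 37.6 -13.7 0.1 45; -0 -0 -0.12 38.9 -9.1 0.1 45; -0 -0.001 -0.12 39.8 -4.4 0.1 45
end [ 0.3032 -0.338   0.2299]
```

Call:
servo_tool:
  targets: "0 0 -0.12 23.3 -32.5 0 45; 0 0 -0.12 27 -29.5 0 45; 0 0 -0.12 30.3 -26.1 0 45; 0 0 -0.12 33.2 -22.3 0 45; 0 0 -0.12 35.7 -18.1 0 45; 0 0 -0.12 37.6 -13.7 0 45; 0 0 -0.12 38.9 -9.1 0 45; 0 0 -0.12 39.8 -4.4 0 45"

```text
time: 0.82
tool_pos: [0.2974, -0.3312, 0.2238]
tcp_rot: [-2.496, -1.897, -0.001]
wrist_force: [1.0, -0.3, -0.6]
width: 0.526
```

```bash
python3 -c "
from plan import *
st()
rows((.385,-.08,.2),83.2,8,40,45)"
```

```text
t 0.82 p [ 0.2974 -0.3312  0.2238] yaw 74.46 z [-0.0038  0.0059 -1.    ] F [ 1.02 -0.32 -0.65] T [-0.05 -0.03  0.01] w 44.89 q [-0.9  -0.17  2.07  0.    1.25 -0.62]
-0.004 -0.004 -0.12 39.7 2.6 3.7 45; -0.001 -0.001 -0.032 39.2 7.3 3.6 45; 0 -0 -0 38.9 8.5 3.6 45; 0 -0 -0 38.9 8.6 3.6 45; 0 -0 -0 38.9 8.5 3.5 45; 0 -0 -0 38.9 8.6 3.6 45; 0 -0 -0 26.4 5.8 2.4 45
end [ 0.385 -0.08   0.2  ]
```

Call:
servo_tool:
  targets: "0 0 -0.12 39.7 2.6 3 45; 0 0 -0.03 39.2 7.3 3 45; 0 0 0 38.9 8.5 3 45; 0 0 0 38.9 8.5 3 45; 0 0 0 38.9 8.5 3 45; 0 0 0 38.9 8.5 3 45; 0 0 0 36 5 2 45; 0 0 0 38 2 0 45"

```text
time: 1.48
tool_pos: [0.3892, -0.0172, 0.2042]
tcp_rot: [-2.341, -2.091, -0.006]
wrist_force: [0.2, 0.1, 0.2]
width: 0.523
```

```bash
python3 -c "
from plan import *
st()
rows((.417,.2,.12),83.2,8,40,45)"
```

```text
t 1.48 p [ 0.3892 -0.0172  0.2042] yaw 83.55 z [ 0.0014  0.0042 -1.    ] F [0.2  0.09 0.24] T [ 0.02 -0.03  0.02] w 44.7 q [-0.11 -0.29  2.2   0.    1.23 -0.  ]
0.001 -0.004 0.006 37.3 0.5 14.5 45; -0 -0 0 37.3 0.3 14.4 45; -0 -0 0 37.3 0.3 14.4 45; -0 -0 0 37.3 0.4 14.4 45; -0 -0 0 37.3 0.3 14.3 45; -0 -0 0 32.3 0.3 12.4 45
end [0.417 0.2   0.12 ]
```

Call:
servo_tool:
  targets: "0 0 0 37.3 0.5 14 45; 0 0 0 37.3 0.3 14 45; 0 0 0 37.3 0.3 14 45; 0 0 0 37 0.3 14 45; 0 0 0 37 0.3 14 45; 0 0 0 25 0 9 45; 0 0 0 0 0 0 45; 0 0 0 0 0 0 45"

```text
time: 2.15
tool_pos: [0.4145, 0.2103, 0.1245]
tcp_rot: [2.33, 2.104, 0.016]
wrist_force: [0.1, -0.2, 0.0]
width: 0.522
```

```bash
python3 -c "
from plan import *
st()
for n in ['wrist','top']:
  c,K,Rm,e=cam(n); save(c,f'pics/{n}1.png'); np.savez(n+'1.npz',image=c['image'],K=K,R=Rm,e=e)
rows((.417,.2,.12),83.2,8,40,45)"
```

```text
t 2.15 p [0.4145 0.2103 0.1245] yaw 84.16 z [ 0.0094  0.005  -0.9999] F [ 0.11 -0.24  0.02] T [0.03 0.01 0.01] w 44.61 q [ 0.42 -0.05  2.16  0.    1.02  0.52]
0.009 -0.006 0.014 -8.9 3 5 45
end [0.417 0.2   0.12 ]
```

View pics/wrist1.png

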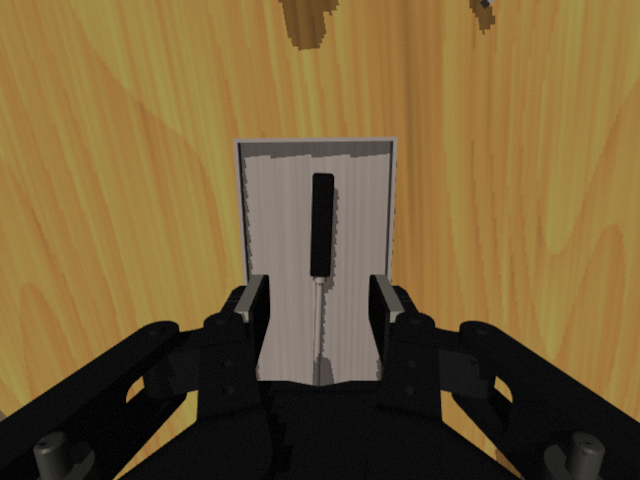

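View pics/top1.png

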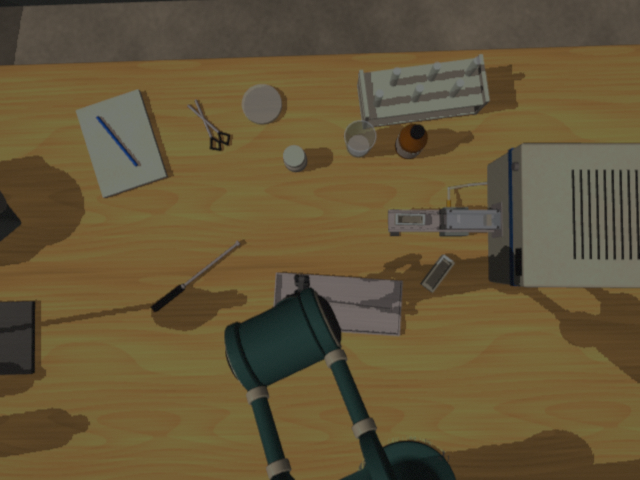

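```bash
python3 -c "
from h import *
d=np.load('wrist1.npz'); f=lambda u,v,z:onplane((u,v),d['K'],d['R'],d['e'],z).round(4)
for a in [(323,174,.021),(320,276,.021),(319,281,.012),(317.5,380,.012),(236,140,.013),(396,138,.013)]: print(a,f(*a))"
```

```text
(323, 174, 0.021) [0.4243 0.2545 0.021 ]
(320, 276, 0.021) [0.4142 0.1758 0.021 ]
(319, 281, 0.012) [0.4126 0.1679 0.012 ]
(317.5, 380, 0.012) [0.4017 0.0738 0.012 ]
(236, 140, 0.013) [0.3637 0.2847 0.013 ]
(396, 138, 0.013) [0.4801 0.2743 0.013 ]
```

```bash
python3 -c "
from plan import *
rows((.4168,.1971,.04),83,8,25,45)"
```

```text
0.009 -0.006 0.018 -3.6 0.7 24.7 45; 0 -0 -0 -3.4 1 24.7 45; 0 -0 -0 -3.4 0.9 24.7 45; 0 -0 -0 -1.5 0.5 10.9 45
end [0.4168 0.1971 0.04  ]
```

Call:
servo_tool:
  targets: "0.009 -0.006 0.018 -3.6 0.7 24 45; 0 0 0 -3.4 1 24 45; 0 0 0 -3.4 1 20 45; 0 0 0 -1 0 8 45; 0 0 0 0 0 0 45; 0 0 0 0 0 0 45"

```text
time: 2.75
tool_pos: [0.4213, 0.1919, 0.0523]
tcp_rot: [2.36, 2.066, 0.015]
wrist_force: [-0.0, -0.4, -0.1]
width: 0.527
```

```bash
python3 -c "
from plan import *
st()
rows((.4168,.1971,.007),83,8,10,45)"
```

```text
t 2.75 p [0.4213 0.1919 0.0523] yaw 82.4 z [ 0.01    0.0027 -0.9999] F [-0.01 -0.36 -0.08] T [-0.02 -0.   -0.02] w 44.99 q [ 0.37  0.05  2.22 -0.    0.87  0.51]
0.01 -0.004 -0.01 0.9 -1.2 9.9 45; -0 0 -0 1 -1.1 9.9 45; -0 0 -0 1 -1.1 9.9 45; -0 0 -0 1 -1.2 9.9 45; -0 0 -0 0.6 -0.6 5.7 45
end [0.4168 0.1971 0.007 ]
```

Call:
servo_tool:
  targets: "0.01 -0.004 -0.01 0.9 -1.2 10 45; 0 0 0 1 -1.1 10 45; 0 0 0 1 -1.1 10 45; 0 0 0 1 -1 5 45; 0 0 0 0 0 0 45"

```text
time: 3.17
tool_pos: [0.4212, 0.1973, 0.0185]
tcp_rot: [2.353, 2.078, 0.011]
wrist_force: [0.3, -0.0, -0.3]
width: 0.527
```

```bash
python3 -c "
from plan import *
st()
rows((.4168,.1971,.007),83,8,8,45)"
```

```text
t 3.17 p [0.4212 0.1973 0.0185] yaw 82.91 z [ 0.0066  0.003  -1.    ] F [ 0.28 -0.04 -0.34] T [-0.02  0.03  0.  ] w 44.97 q [0.38 0.11 2.23 0.   0.8  0.51]
0.006 -0.004 -0.002 -0.5 -2.9 7.5 45; 0 0 0 -0.3 -1.5 4 45
end [0.4168 0.1971 0.007 ]
```

Call:
servo_tool:
  targets: "0.006 -0.004 0 0 -4 4 45; 0 0 0 0 -3 4 45; 0 0 0 0 0 0 45"

```text
time: 3.42
tool_pos: [0.4133, 0.1988, 0.0094]
tcp_rot: [-2.354, -2.081, 0.002]
wrist_force: [0.5, -0.5, 0.6]
width: 0.526
```

```bash
python3 -c "
from plan import *
st()
rows((.4168,.1971,.007),83,8,8,45)"
```

```text
t 3.42 p [0.4133 0.1988 0.0094] yaw 82.96 z [-1.3e-03 -9.0e-04 -1.0e+00] F [ 0.47 -0.52  0.57] T [-0.01  0.07 -0.02] w 44.94 q [ 0.39  0.12  2.24 -0.    0.78  0.52]
-0.001 0.001 -0.001 -1.2 3.6 2.4 45
end [0.4168 0.1971 0.007 ]
```

Call:
servo_tool:
  targets: "0 0 0 -1 3.4 2 45; 0 0 0 0 0 0 45; 0 0 0 0 0 0 45"

```text
time: 3.67
tool_pos: [0.4166, 0.1976, 0.0071]
tcp_rot: [-2.352, -2.082, 0.002]
wrist_force: [0.0, -0.4, -0.2]
width: 0.527
```

```bash
python3 -c "
from plan import *
st()
c,K,Rm,e=cam('wrist'); save(c,'pics/wrist2.png')
rows((.4168,.1971,.007),83,8,8,45)"
```

```text
t 3.67 p [0.4166 0.1976 0.0071] yaw 83.03 z [-1.3e-03 -9.0e-04 -1.0e+00] F [ 0.01 -0.45 -0.15] T [ 0.03  0.   -0.06] w 45.02 q [ 0.39  0.13  2.24 -0.    0.78  0.51]
-0.001 0.001 0 -0.5 0.2 0.2 45
end [0.4168 0.1971 0.007 ]
```

View pics/wrist2.png

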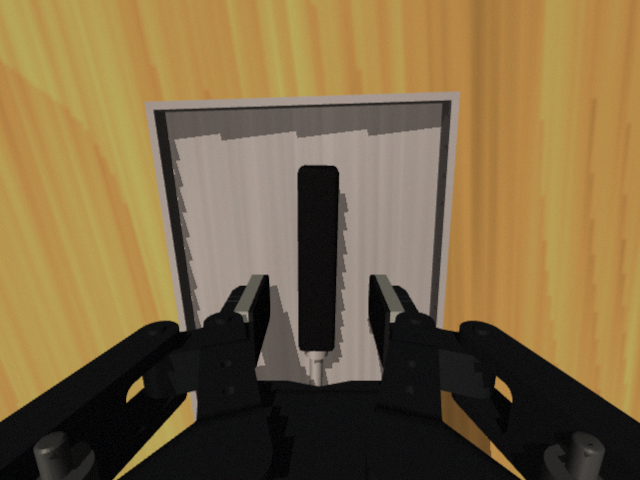

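The handle (px 318,260) sits centred between the fingers and parallel to them, so I can close.

Call:
servo_tool:
  targets: "0 0 0 0 0 0 10; 0 0 0 0 0 0 10; 0 0 0 0 0 0 10; 0 0 0 0 0 0 10; 0 0 0 0 0 0 10; 0 0 0 0 0 0 10"
  newtons: 60

```text
time: 4.22
tool_pos: [0.4174, 0.1976, 0.008]
tcp_rot: [2.353, 2.081, -0.0]
wrist_force: [0.4, 0.0, -1.9]
width: 0.168
```

```bash
python3 -c "
from plan import *
st()
"
```

```text
t 4.22 p [0.4174 0.1976 0.008 ] yaw 82.99 z [ 3.e-04 -4.e-04 -1.e+00] F [ 0.43  0.   -1.88] T [-0.02  0.01  0.01] w 14.35 q [ 0.39  0.13  2.24 -0.    0.78  0.51]
```

Call:
servo_tool:
  targets: "0 0 0 0 0 -4 10; 0 0 0 0 0 -8 10; 0 0 0 0 0 -14 10; 0 0 0 0 0 -20 10; 0 0 0 0 0 -25 10; 0 0 0 0 0 -25 10; 0 0 0 0 0 -15 10; 0 0 0 0 0 0 10"
  newtons: 90

```text
time: 4.88
tool_pos: [0.4142, 0.1963, 0.1244]
tcp_rot: [-2.352, -2.08, 0.011]
wrist_force: [0.6, 0.3, -1.5]
width: 0.158
```

```bash
python3 -c "
from plan import *
st()
for n in ['wrist','side']:
  c,K,Rm,e=cam(n); save(c,f'pics/{n}3.png'); np.savez(n+'3.npz',image=c['image'],K=K,R=Rm,e=e)
"
```

```text
t 4.88 p [0.4142 0.1963 0.1244] yaw 83.0 z [-0.0063 -0.0031 -1.    ] F [ 0.55  0.3  -1.49] T [-0.01 -0.05  0.04] w 13.46 q [ 0.39 -0.05  2.16 -0.    1.04  0.51]
```

View pics/wrist3.png

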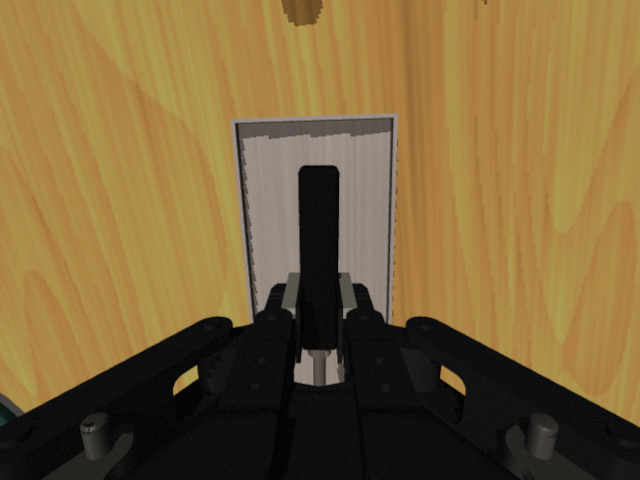

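View pics/side3.png

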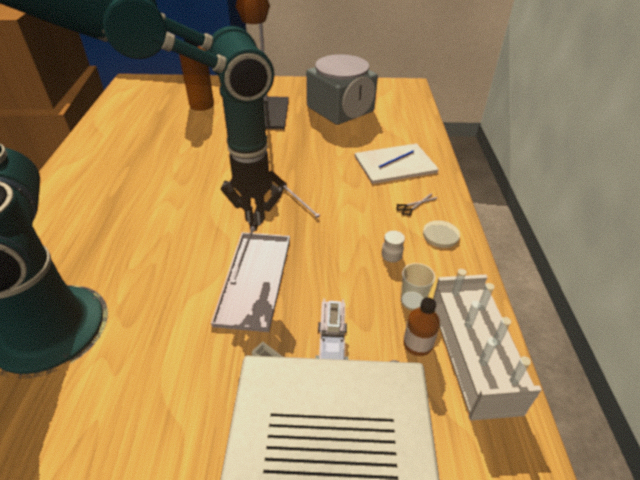

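```bash
python3 - <<'E'
from m import *
np.set_printoptions(precision=4,suppress=True)
a=lambda n,p,q,z: (lambda P,Q: print(n,P,Q,"slope dx/dy",((P-Q)[0]/(P-Q)[1]).round(4)))(A(*p,z),A(*q,z))
a("lower wall",(45,308),(570,308),.07)
a("cover low",(340,296),(600,298),.1)
a("cover up",(335,198),(600,200),.1)
a("stop/front",(40,203),(40,307),.07)
im=cv2.cvtColor(d["image"],cv2.COLOR_RGB2BGR)
im=cv2.convertScaleAbs(im,alpha=1.8,beta=10)
cv2.imwrite("pics/t_c.png",cv2.resize(im[195:250,380:510],None,fx=6,fy=6,interpolation=cv2.INTER_CUBIC))
cv2.imwrite("pics/t_d.png",cv2.resize(im[130:300,480:640],None,fx=3.5,fy=3.5,interpolation=cv2.INTER_CUBIC))
E
```

```text
lower wall [0.5596 0.0307 0.07  ] [ 0.5538 -0.1867  0.07  ] slope dx/dy 0.0265
cover low [ 0.5596 -0.0845  0.1   ] [ 0.556  -0.1885  0.1   ] slope dx/dy 0.0344
cover up [ 0.5993 -0.084   0.1   ] [ 0.5955 -0.1902  0.1   ] slope dx/dy 0.035
stop/front [0.6035 0.0314 0.07  ] [0.56   0.0327 0.07  ] slope dx/dy -31.3077
```

View pics/t_c.png

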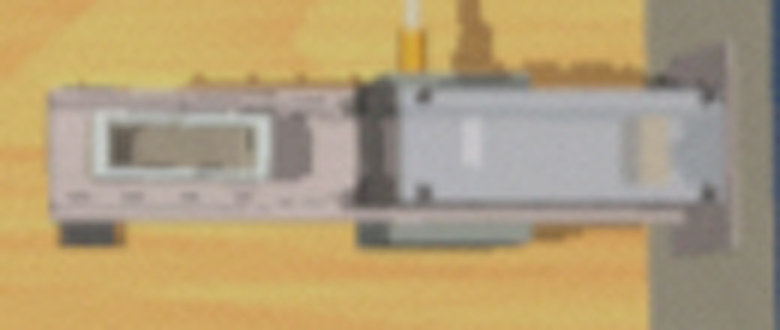

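View pics/t_d.png

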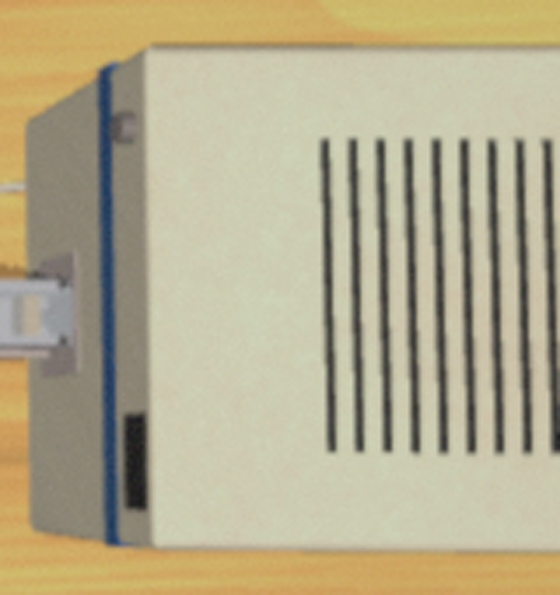

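```bash
python3 - <<'E'
from m import *
np.set_printoptions(precision=4,suppress=True)
D=lambda x,y,z: onplane((480+(x+.5)/3.5-.5,130+(y+.5)/3.5-.5),K,Rm,e,z)
a,b=D(150,45,.205),D(155,547,.205); print(a,b,(a+b)/2,np.linalg.norm(a-b),"slope",-(a-b)[1]/(a-b)[0])
a,b=D(322,140,.205),D(331,450,.205); print("slot slope",-(a-b)[1]/(a-b)[0])
C=lambda x,y,z: onplane((380+(x+.5)/6-.5,195+(y+.5)/6-.5),K,Rm,e,z)
for n,p in dict(tr1=(50,90,.07),tr2=(50,220,.07),c1=(402,88,.1),c2=(402,202,.1),c3=(722,90,.1),c4=(722,204,.1),b1=(93,112,.078),b2=(93,181,.078),b3=(270,112,.078),b4=(270,180,.078),s1=(638,115,.08),s2=(638,182,.08)).items(): print(n,C(*p))
E
```

```text
[ 0.7053 -0.1984  0.205 ] [ 0.4487 -0.1891  0.205 ] [ 0.577  -0.1937  0.205 ] 0.25672826175732016 slope 0.03635631193489091
slot slope 0.022725456747028736
tr1 [0.6048 0.0307 0.07  ]
tr2 [0.5595 0.0321 0.07  ]
c1 [ 0.5992 -0.0839  0.1   ]
c2 [ 0.5608 -0.0825  0.1   ]
c3 [ 0.5956 -0.1909  0.1   ]
c4 [ 0.5572 -0.1892  0.1   ]
b1 [0.596  0.0171 0.078 ]
b2 [0.5721 0.0178 0.078 ]
b3 [ 0.5943 -0.0438  0.078 ]
b4 [ 0.5708 -0.0429  0.078 ]
s1 [ 0.5897 -0.1691  0.08  ]
s2 [ 0.5667 -0.1681  0.08  ]
```

```bash
python3 -c "
from plan import *
rows((.5895,.25,.11),88.4,8,30,10)"
```

```text
-0.009 0.005 -0.094 12.2 27.4 1.5 10; -0 0 -0 9.6 28.4 1.9 10; -0 0 -0 9.6 28.4 1.8 10; -0 0 -0 9.6 28.4 1.9 10; -0 0 -0 9.6 28.4 1.8 10; -0 0 -0 9.6 28.3 1.9 10; -0 0 -0 1.7 4.9 0.3 10
end [0.5895 0.25   0.11  ]
```

Call:
servo_tool:
  targets: "-0.006 0.003 -0.094 12.2 27.4 1.5 10; 0 0 0 9.6 28.4 1.9 10; 0 0 0 9.6 28.4 1.8 10; 0 0 0 9.6 28.4 1.9 10; 0 0 0 9.6 28.4 1.8 10; 0 0 0 9 20 2 10; 0 0 0 0 0 0 10; 0 0 0 0 0 0 10"

```text
time: 5.65
tool_pos: [0.5705, 0.2459, 0.0899]
tcp_rot: [-2.238, -2.188, 0.044]
wrist_force: [-0.9, 0.8, -2.2]
width: 0.154
```

```bash
python3 -c "
from plan import *
st()
for n in ['top','side']:
  c,K,Rm,e=cam(n); save(c,f'pics/{n}4.png'); np.savez(n+'4.npz',image=c['image'],K=K,R=Rm,e=e)
rows((.5892,.24,.075),88.4,8,20,10)"
```

```text
t 5.65 p [0.5705 0.2459 0.0899] yaw 88.69 z [-0.0281 -0.0115 -0.9995] F [-0.88  0.78 -2.24] T [0.02 0.04 0.03] w 13.16 q [ 0.37  0.3   1.83 -0.    1.04  0.39]
-0.028 0.012 0.005 -3.9 15.9 11.5 10; 0 0 -0 -1.1 4.3 3.3 10
end [0.5892 0.24   0.075 ]
```

View pics/top4.png

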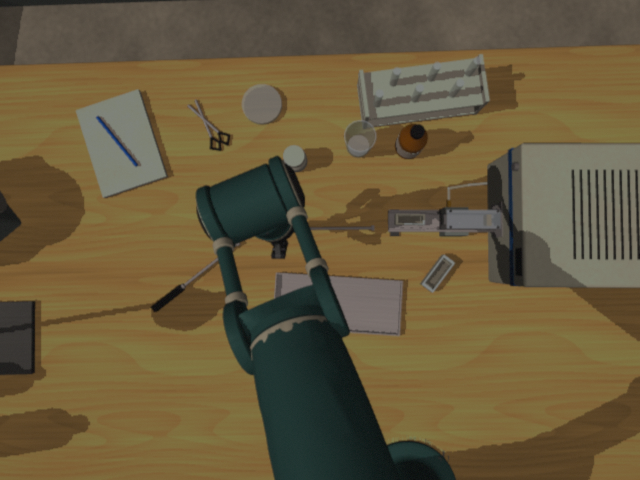

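View pics/side4.png

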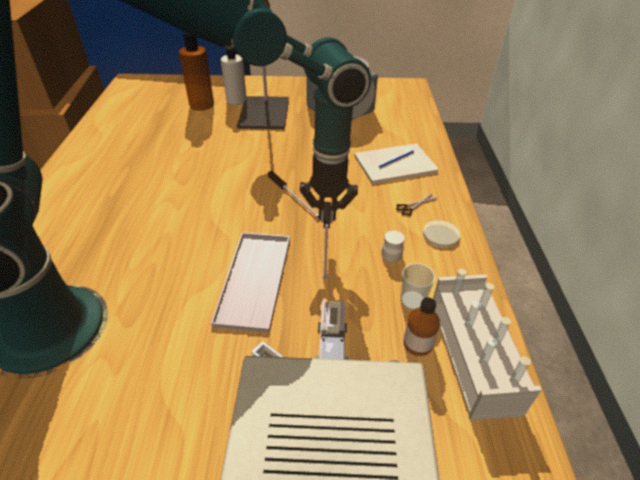

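Call:
servo_tool:
  targets: "-0.028 0.012 0.005 -2 10 4 10; 0 0 0 -1 8 4 10; 0 0 0 0 0 0 10; 0 0 0 0 0 0 10"

```text
time: 6.08
tool_pos: [0.5826, 0.2405, 0.0797]
tcp_rot: [-2.25, -2.189, 0.009]
wrist_force: [-0.6, -0.0, -1.2]
width: 0.155
```

```bash
python3 -c "
from plan import *
st()
rows((.5892,.24,.07),88.4,8,20,10)"
```

```text
t 6.08 p [0.5826 0.2405 0.0797] yaw 88.43 z [-0.0059 -0.0021 -1.    ] F [-0.62 -0.05 -1.24] T [ 0.03 -0.04 -0.06] w 13.28 q [0.35 0.32 1.83 0.   1.   0.38]
-0.006 0.002 0 -0.3 6.7 9.7 10
end [0.5892 0.24   0.07  ]
```

Call:
servo_tool:
  targets: "-0.006 0.002 0 0 3.5 5 10; 0 0 0 0 3.5 5 10; 0 0 0 0 0 0 10; 0 0 0 0 0 0 10"

```text
time: 6.42
tool_pos: [0.589, 0.2402, 0.0694]
tcp_rot: [2.251, 2.191, -0.0]
wrist_force: [-0.3, -1.1, -1.2]
width: 0.156
```

```bash
python3 -c "
from plan import *
st()
for n in ['top','side']:
  c,K,Rm,e=cam(n); np.savez(n+'5.npz',image=c['image'],K=K,R=Rm,e=e)
  im=cv2.convertScaleAbs(cv2.cvtColor(c['image'],cv2.COLOR_RGB2BGR),alpha=1.8 if n=='top' else 1.3,beta=10)
  u,v,w,h=(290,190,130,70) if n=='top' else (260,180,120,120)
  cv2.imwrite(f'pics/{n}5.png',cv2.resize(im[v:v+h,u:u+w],None,fx=5,fy=5,interpolation=cv2.INTER_CUBIC))
rows((.5892,.24,.0625),88.4,8,20,10)"
```

```text
t 6.42 p [0.589  0.2402 0.0694] yaw 88.44 z [-1.e-04 -2.e-04 -1.e+00] F [-0.29 -1.09 -1.22] T [ 0.06  0.04 -0.01] w 13.33 q [ 0.35  0.33  1.83 -0.    0.98  0.38]
-0 0 0.001 -0.2 0.3 7 10
end [0.5892 0.24   0.0625]
```

View pics/top5.png

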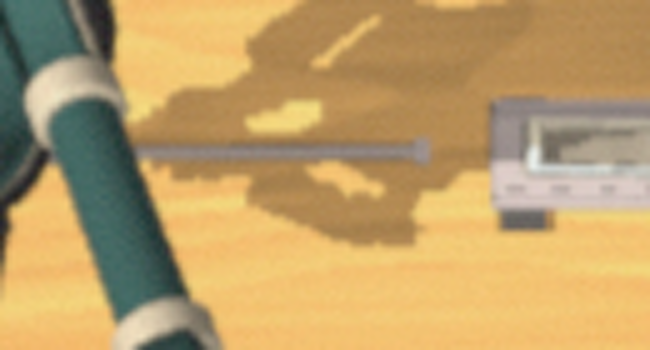

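View pics/side5.png

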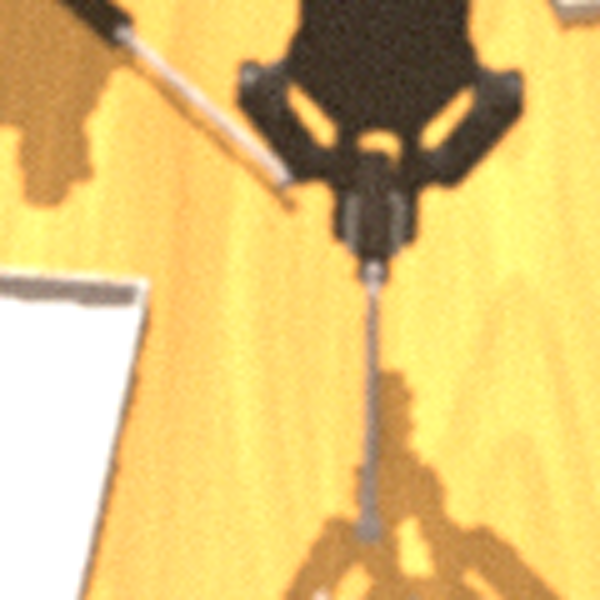

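```bash
python3 - <<'E'
from h import *
np.set_printoptions(precision=4,suppress=True)
t=np.load('top5.npz'); s=np.load('side5.npz')
T=lambda x,y,z: onplane((290+(x+.5)/5-.5,190+(y+.5)/5-.5),t['K'],t['R'],t['e'],z)
S=lambda x,y,z: onplane((260+(x+.5)/5-.5,180+(y+.5)/5-.5),s['K'],s['R'],s['e'],z)
for z in (.068,.0734,.0775,.08): print(z,"top tip",T(431,152,z),"side tip",S(368,540,z))
print("rod near",T(150,152,.0734))
print("trough",T(491,98,.07),T(491,209,.07),"boat end",T(528,117,.078),T(530,172,.078))
E
```

```text
0.068 top tip [0.5838 0.0564 0.068 ] side tip [0.5846 0.0602 0.068 ]
0.0734 top tip [0.5834 0.0569 0.0734] side tip [0.5844 0.0555 0.0734]
0.0775 top tip [0.5831 0.0573 0.0775] side tip [0.5842 0.0519 0.0775]
0.08 top tip [0.5829 0.0575 0.08  ] side tip [0.5841 0.0497 0.08  ]
rod near [0.5866 0.1738 0.0734]
trough [0.6056 0.0309 0.07  ] [0.5592 0.0324 0.07  ] boat end [0.5965 0.0168 0.078 ] [0.5736 0.0167 0.078 ]
```

Call:
servo_tool:
  targets: "0 0 0 0 0 3.5 10; 0 0 0 0 0 3.2 10; 0 0 0 -4 0 0 10; 0 0 0 -6 0 0 10; 0 0 0 -6 0 0 10; 0 0 0 -5 0 0 10; 0 0 0 -3 0 0 10; 0 0 0 0 0 0 10"

```text
time: 7.18
tool_pos: [0.5882, 0.2137, 0.0626]
tcp_rot: [2.251, 2.191, -0.0]
wrist_force: [0.1, -0.9, -1.0]
width: 0.158
```

```bash
python3 -c "
from plan import *
st()
"
```

```text
t 7.18 p [0.5882 0.2137 0.0626] yaw 88.47 z [ 3.e-04 -4.e-04 -1.e+00] F [ 0.06 -0.94 -0.98] T [-0.05  0.01 -0.01] w 13.47 q [ 0.31  0.32  1.86 -0.    0.96  0.34]
```

Call:
servo_tool:
  targets: "0 0 0 -3 0 0 10; 0 0 0 -4 0 0 10; 0 0 0 -3 0 0 10; 0 0 0 -1.5 0 0 10; 0 0 0 -1.5 0 0 10; 0 0 0 -1.5 0 0 10; 0 0 0 -1.5 0 0 10; 0 0 0 0 0 0 10"

```text
time: 7.85
tool_pos: [0.5882, 0.1958, 0.0632]
tcp_rot: [2.251, 2.19, 0.002]
wrist_force: [-0.7, -0.9, -2.0]
width: 0.159
```

```bash
cat > look.py <<'E'
from plan import *
import sys
k=sys.argv[1]; st()
c,K,Rm,e=cam('top'); np.savez(f'top{k}.npz',image=c['image'],K=K,R=Rm,e=e)
im=cv2.convertScaleAbs(cv2.cvtColor(c['image'],cv2.COLOR_RGB2BGR),alpha=1.8,beta=10)
cv2.imwrite(f'pics/top{k}.png',cv2.resize(im[195:250,370:510],None,fx=5.5,fy=5.5,interpolation=cv2.INTER_CUBIC))
E
python3 look.py 6
```

```text
t 7.85 p [0.5882 0.1958 0.0632] yaw 88.42 z [ 1.3e-03  3.0e-04 -1.0e+00] F [-0.73 -0.93 -2.05] T [-0.02  0.01  0.01] w 13.6 q [ 0.28  0.31  1.87 -0.    0.95  0.31]
```

View pics/top6.png

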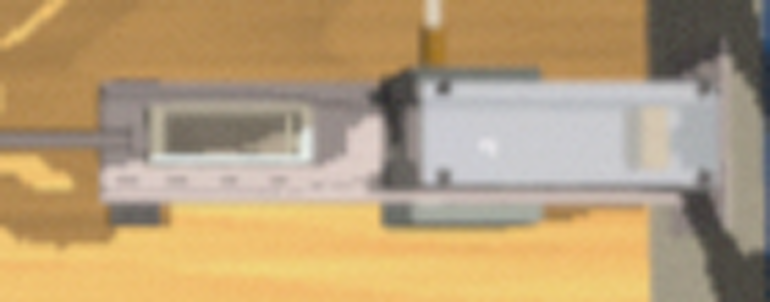

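Call:
servo_tool:
  targets: "0 0 0 -2 0.5 0.4 10; 0 0 0 -2 0.5 0 10; 0 0 0 -2 0 0 10; 0 0 0 -2 0 0 10; 0 0 0 -2 0 0 10; 0 0 0 -2 0 0 10; 0 0 0 -2 0 0 10; 0 0 0 -2 0 0 10"

```text
time: 8.57
tool_pos: [0.589, 0.1792, 0.0629]
tcp_rot: [2.25, 2.191, 0.003]
wrist_force: [-0.4, 0.4, -0.5]
width: 0.159
```

```bash
python3 look.py 7
```

```text
t 8.57 p [0.589  0.1792 0.0629] yaw 88.47 z [ 1.8e-03  9.0e-04 -1.0e+00] F [-0.43  0.41 -0.55] T [0.04 0.03 0.02] w 13.55 q [0.25 0.31 1.88 0.   0.95 0.28]
```

View pics/top7.png

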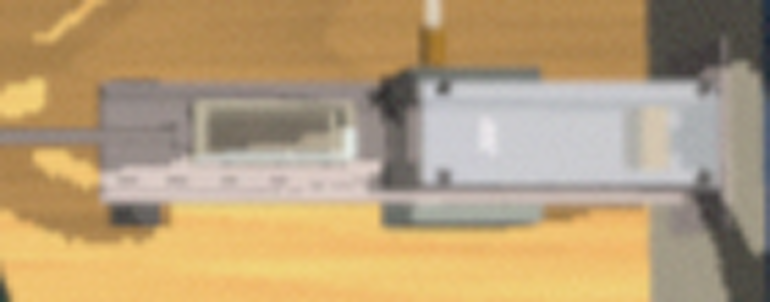

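Call:
servo_tool:
  targets: "0 0 0 -2 0 0 10; 0 0 0 -2 0 0 10; 0 0 0 -2 0 0 10; 0 0 0 -2 0 0 10; 0 0 0 -2 0 0 10; 0 0 0 -2 0 0 10; 0 0 0 -2 0 0 10; 0 0 0 -2 0 0 10"

```text
time: 9.28
tool_pos: [0.5886, 0.1631, 0.0631]
tcp_rot: [-2.252, -2.189, -0.007]
wrist_force: [-0.5, 4.1, -1.7]
width: 0.157
```

```bash
python3 look.py 8
```

```text
t 9.28 p [0.5886 0.1631 0.0631] yaw 88.39 z [ 0.0021  0.0039 -1.    ] F [-0.54  4.15 -1.71] T [ 0.54  0.07 -0.04] w 13.41 q [0.23 0.3  1.9  0.   0.95 0.25]
```

View pics/top8.png

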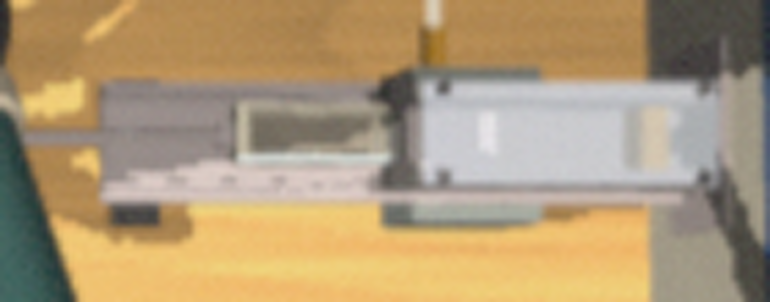

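Call:
servo_tool:
  targets: "0 0 0 -2 0 0 10; 0 0 0 -2 0 0 10; 0 0 0 -2 0 0 10; 0 0 0 -2 0 0 10; 0 0 0 -2 0 0 10; 0 0 0 -2 0 0 10"

```text
time: 9.83
tool_pos: [0.5886, 0.1524, 0.0637]
tcp_rot: [-2.25, -2.188, -0.012]
wrist_force: [0.3, 3.9, -0.4]
width: 0.157
```

```bash
python3 -c "
from plan import *
st()"
```

```text
t 9.83 p [0.5886 0.1524 0.0637] yaw 88.38 z [ 0.0034  0.0074 -1.    ] F [ 0.31  3.88 -0.36] T [ 0.64  0.04 -0.09] w 13.4 q [0.21 0.29 1.9  0.01 0.94 0.23]
```

Call:
servo_tool:
  targets: "0.003 -0.006 0 -2 0 0.6 10; 0 -0.003 0 -2 0 0.5 10; 0 -0.001 0 -2 0 0 10; 0 -0.001 0 -2 0 0 10; 0 -0.001 0 -2 0 0 10; 0 -0.001 0 -2 0 0 10; 0 -0.001 0 -2 0 0 10; 0 -0.001 0 -2 0 0 10"

```text
time: 10.5
tool_pos: [0.5874, 0.1341, 0.0617]
tcp_rot: [2.249, 2.186, -0.013]
wrist_force: [0.1, 3.9, -1.6]
width: 0.158
```

```bash
python3 look.py 9
```

```text
t 10.5 p [0.5874 0.1341 0.0617] yaw 88.37 z [-0.0019 -0.0098 -1.    ] F [ 0.08  3.87 -1.6 ] T [ 0.72  0.01 -0.04] w 13.45 q [ 0.19  0.29  1.91 -0.01  0.95  0.22]
```

View pics/top9.png

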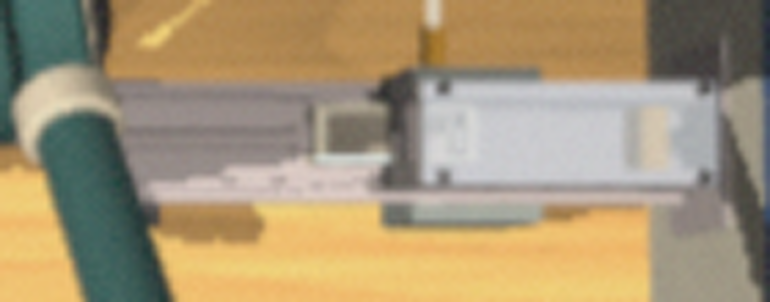

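Call:
servo_tool:
  targets: "-0.002 0.006 0 -2 0 0 10; 0 0.002 0 -2 0 -0.5 10; 0 0 0 -2 0 -0.3 10; 0 0 0 -2 0 0 10; 0 0 0 -2 0 0 10; 0 0 0 -2 0 0 10; 0 0 0 -2 0 0 10; 0 0 0 -2 0 0 10"

```text
time: 11.22
tool_pos: [0.5869, 0.1162, 0.063]
tcp_rot: [2.252, 2.189, -0.0]
wrist_force: [-0.2, 3.7, -1.3]
width: 0.157
```

```bash
python3 look.py 10
```

```text
t 11.22 p [0.5869 0.1162 0.063 ] yaw 88.37 z [ 8.0e-04 -1.2e-03 -1.0e+00] F [-0.17  3.71 -1.32] T [ 0.71  0.03 -0.04] w 13.4 q [ 0.15  0.28  1.92 -0.    0.94  0.18]
```

View pics/top10.png

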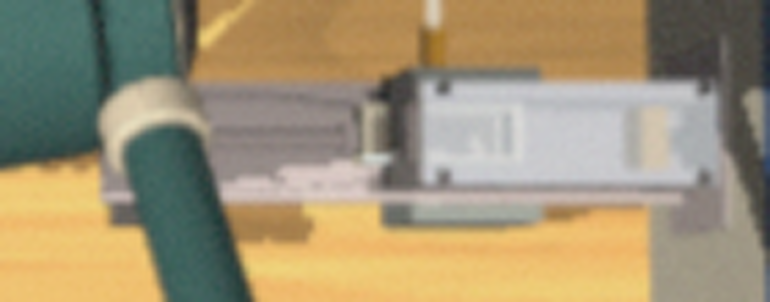

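Call:
servo_tool:
  targets: "0 -0.001 0 -2 0 0 10; 0 0 0 -2 0 0 10; 0 -0.001 0 -2 0 0 10; 0 0 0 -2 0 0 10; 0 -0.001 0 -2 0 0 10; 0 0 0 -2 0 0 10; 0 0 0 -2 0 0 10; 0 0 0 -2 0 0 10"

```text
time: 11.93
tool_pos: [0.5863, 0.0982, 0.0627]
tcp_rot: [2.25, 2.187, -0.005]
wrist_force: [0.5, 4.0, -1.4]
width: 0.157
```

```bash
python3 look.py 11
```

```text
t 11.93 p [0.5863 0.0982 0.0627] yaw 88.4 z [ 4.e-04 -5.e-03 -1.e+00] F [ 0.46  4.01 -1.44] T [ 0.78 -0.06  0.03] w 13.43 q [ 0.13  0.27  1.93 -0.01  0.94  0.16]
```

View pics/top11.png

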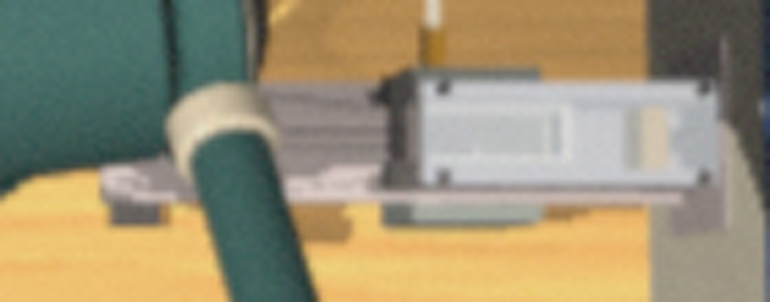

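Call:
servo_tool:
  targets: "0 0.004 0 -1.5 0 0 10; 0 0 0 -1.5 0 0 10; 0 0 0 -1.5 0 0 10; 0 0 0 -1.5 0 0 10; 0 0 0 -1.5 0 0 10; 0 0 0 -1.2 0 0 10; 0 0 0 -1 0 0 10; 0 0 0 -0.8 0 0 10"

```text
time: 12.65
tool_pos: [0.5857, 0.083, 0.0628]
tcp_rot: [2.248, 2.189, -0.007]
wrist_force: [-0.2, -0.2, -1.1]
width: 0.157
```

```bash
python3 look.py 12
```

```text
t 12.65 p [0.5857 0.083  0.0628] yaw 88.46 z [-3.0e-04 -5.9e-03 -1.0e+00] F [-0.18 -0.17 -1.13] T [0.05 0.06 0.04] w 13.42 q [ 0.1   0.27  1.93 -0.01  0.94  0.13]
```

View pics/top12.png

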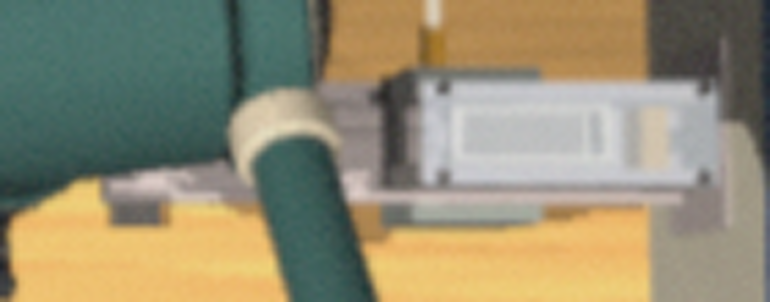

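Call:
servo_tool:
  targets: "0 0.004 0 -0.6 0 0 10; 0 0 0 -0.6 0 0 10; 0 0 0 -0.6 0 0 10; 0 0 0 -0.6 0 0 10; 0 0 0 -0.6 0 0 10"

```text
time: 13.12
tool_pos: [0.5857, 0.0795, 0.0627]
tcp_rot: [2.25, 2.191, -0.002]
wrist_force: [-0.0, 0.1, -1.1]
width: 0.157
```

```bash
python3 -c "
from plan import *
st()"
```

```text
t 13.12 p [0.5857 0.0795 0.0627] yaw 88.47 z [-2.0e-04 -1.7e-03 -1.0e+00] F [-0.02  0.07 -1.11] T [ 0.07 -0.   -0.04] w 13.44 q [ 0.09  0.27  1.94 -0.    0.94  0.12]
```

Call:
servo_tool:
  targets: "0 0 0 -0.6 0 0 10; 0 0 0 -0.6 0 0 10; 0 0 0 -0.6 0 0 10; 0 0 0 -0.6 0 0 10"

```text
time: 13.45
tool_pos: [0.5856, 0.0771, 0.0628]
tcp_rot: [2.25, 2.191, -0.002]
wrist_force: [0.2, 0.7, -1.0]
width: 0.16
```

```bash
python3 look.py 13
```

```text
t 13.45 p [0.5856 0.0771 0.0628] yaw 88.48 z [-2.0e-04 -1.7e-03 -1.0e+00] F [ 0.18  0.72 -0.99] T [-0.01 -0.01  0.01] w 13.66 q [ 0.09  0.27  1.94 -0.    0.94  0.12]
```

View pics/top13.png

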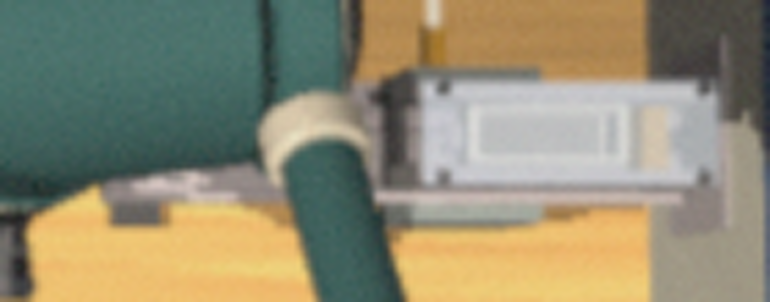

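Call:
servo_tool:
  targets: "0 0 0 -0.6 0 0 10; 0 0 0 -0.6 0 0 10; 0 0 0 -0.6 0 0 10"

```text
time: 13.75
tool_pos: [0.5855, 0.0751, 0.0628]
tcp_rot: [2.25, 2.191, -0.002]
wrist_force: [-0.2, 0.4, -2.3]
width: 0.159
```

```bash
python3 -c "
from plan import *
st()"
```

```text
t 13.75 p [0.5855 0.0751 0.0628] yaw 88.48 z [-3.0e-04 -1.7e-03 -1.0e+00] F [-0.22  0.37 -2.26] T [ 0.07 -0.02  0.06] w 13.61 q [ 0.09  0.26  1.94 -0.    0.94  0.11]
```

Call:
servo_tool:
  targets: "0 0 0 -0.5 0 0 10; 0 0 0 -0.5 0 0 10; 0 0 0 -0.5 0 0 10"

```text
time: 14.0
tool_pos: [0.5855, 0.0734, 0.0628]
tcp_rot: [2.25, 2.191, -0.002]
wrist_force: [0.3, 0.1, -1.2]
width: 0.159
```

Call:
servo_tool:
  targets: "0 0 0 -0.5 0 0 10; 0 0 0 -0.5 0 0 10"

```text
time: 14.17
tool_pos: [0.5856, 0.0731, 0.0629]
tcp_rot: [2.251, 2.191, -0.0]
wrist_force: [-0.2, 3.3, -1.3]
width: 0.156
```

```bash
python3 look.py 14
```

```text
t 14.17 p [0.5856 0.0731 0.0629] yaw 88.45 z [ 1.e-04 -3.e-04 -1.e+00] F [-0.24  3.33 -1.29] T [0.56 0.   0.03] w 13.29 q [ 0.08  0.26  1.94 -0.    0.94  0.11]
```

View pics/top14.png

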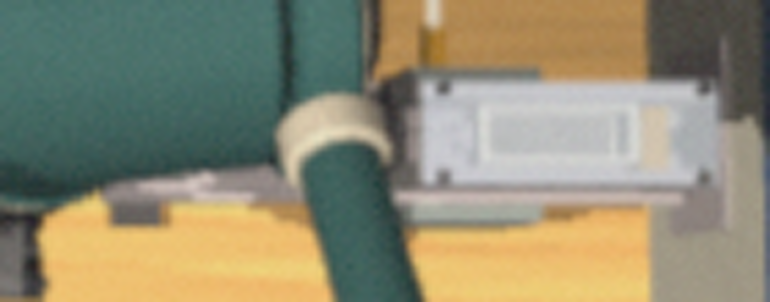

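Call:
servo_tool:
  targets: "0 0 0 -0.8 0 0 10; 0 0 0 -0.8 0 0 10"

```text
time: 14.38
tool_pos: [0.5859, 0.073, 0.0632]
tcp_rot: [-2.251, -2.19, -0.004]
wrist_force: [-0.7, 4.9, -1.2]
width: 0.157
```

Call:
servo_tool:
  targets: "0 0 0 -0.8 0 0 10; 0 0 0 -0.8 0 0 10"

```text
time: 14.55
tool_pos: [0.586, 0.073, 0.0634]
tcp_rot: [-2.251, -2.188, -0.007]
wrist_force: [0.4, 4.5, -0.9]
width: 0.159
```

Call:
servo_tool:
  targets: "0 -0.001 0 -1.3 0 0.2 10; 0 -0.001 0 -1.3 0 0.2 10; 0 -0.001 0 -1.3 0 0.1 10"

```text
time: 14.8
tool_pos: [0.5863, 0.073, 0.0636]
tcp_rot: [-2.251, -2.185, -0.012]
wrist_force: [-0.0, 6.8, -0.5]
width: 0.156
```

```bash
python3 -c "
from plan import *
st()"
```

```text
t 14.8 p [0.5863 0.073  0.0636] yaw 88.3 z [ 0.0025  0.0082 -1.    ] F [-0.02  6.8  -0.47] T [ 1.03  0.02 -0.02] w 13.31 q [0.08 0.26 1.94 0.01 0.94 0.1 ]
```

Call:
servo_tool:
  targets: "0 -0.003 0 -1.4 -0.1 0.2 10; 0 -0.003 0 -1.4 -0.1 0.2 10; 0 -0.003 0 -1.4 -0.1 0.2 10; 0 -0.003 0 -1.4 -0.1 0.2 10"

```text
time: 15.13
tool_pos: [0.5867, 0.073, 0.0639]
tcp_rot: [-2.256, -2.186, -0.01]
wrist_force: [0.3, 6.9, -2.2]
width: 0.154
```

```bash
python3 -c "
from plan import *
st()"
```

```text
t 15.13 p [0.5867 0.073  0.0639] yaw 88.19 z [ 0.0046  0.0048 -1.    ] F [ 0.35  6.86 -2.18] T [ 1.18 -0.04 -0.03] w 13.19 q [0.08 0.26 1.94 0.01 0.94 0.11]
```

Call:
servo_tool:
  targets: "0.002 -0.003 0.001 -1.5 -0.2 0.3 10; 0.002 -0.003 0.001 -1.5 -0.2 0.3 10; 0 -0.003 0.001 -1.5 -0.1 0.3 10; 0 -0.003 0.001 -1.5 -0.1 0.3 10; 0 -0.003 0 -1.5 -0.1 0.3 10; 0 -0.003 0 -1.5 -0.1 0.3 10"

```text
time: 15.63
tool_pos: [0.5876, 0.0729, 0.0634]
tcp_rot: [2.26, 2.177, 0.006]
wrist_force: [-0.1, 7.1, -1.8]
width: 0.156
```

```bash
python3 look.py 15
```

```text
t 15.63 p [0.5876 0.0729 0.0634] yaw 87.85 z [ 4.9e-03  2.0e-04 -1.0e+00] F [-0.06  7.08 -1.79] T [ 1.25 -0.09  0.03] w 13.31 q [ 0.08  0.26  1.94 -0.    0.94  0.12]
```

Call:
servo_tool:
  targets: "0.001 -0.002 0 -1.5 0 0.1 10; 0.001 -0.001 0 -1.5 0 0.1 10; 0 0 0 -0.5 0 0 10; 0 0 0 1 0 0.3 10; 0 0 -0.003 2 -0.2 0.2 10; 0 0 -0.003 2.5 -0.3 0 10; 0 0 -0.003 3 -0.3 0 10; 0 0 0 3 -0.2 0 10"

```text
time: 16.35
tool_pos: [0.5866, 0.0825, 0.0626]
tcp_rot: [2.25, 2.188, 0.001]
wrist_force: [1.4, -0.3, -1.0]
width: 0.16
```

```bash
python3 look.py 16
```

```text
t 16.35 p [0.5866 0.0825 0.0626] yaw 88.42 z [ 0.0027 -0.0017 -1.    ] F [ 1.37 -0.25 -1.03] T [-0.03 -0.03  0.02] w 13.69 q [ 0.1   0.27  1.94 -0.    0.94  0.13]
```

View pics/top16.png

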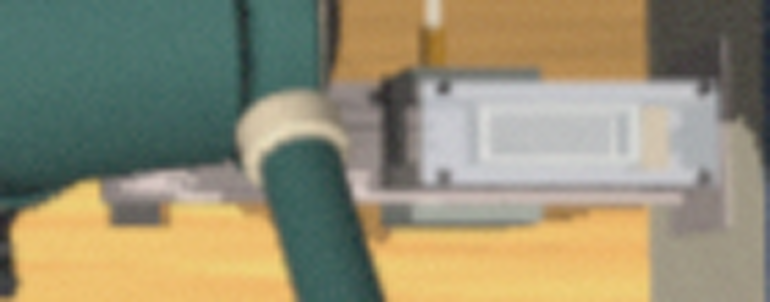

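Call:
servo_tool:
  targets: "0.001 0 0 3 0 0 10; 0.001 0.001 0 4 0 0 10; 0 0 0 4 0 0 10; 0 0 0 4 0 0 10; 0 0 0 4 0 0 10; 0 0 0 4 0 0 10; 0 0 0 4 0 0 10; 0 0 0 4 0 0 10"

```text
time: 17.07
tool_pos: [0.5875, 0.117, 0.0625]
tcp_rot: [2.251, 2.19, -0.0]
wrist_force: [-0.6, 0.1, -1.4]
width: 0.156
```

```bash
python3 -c "
from plan import *
st()"
```

```text
t 17.07 p [0.5875 0.117  0.0625] yaw 88.43 z [ 4.e-04 -6.e-04 -1.e+00] F [-0.57  0.11 -1.44] T [ 0.    0.04 -0.05] w 13.36 q [ 0.16  0.28  1.92 -0.    0.94  0.18]
```

No snag, and the foot is clear of the flap. I'll keep drawing it out of the trough.

Call:
servo_tool:
  targets: "0 0 0 6 0 0 10; 0 0 0 10 0 0 10; 0 0 0 12 0 0 10; 0 0 0 14 0 0 10; 0 0 0 14 0 0 10; 0 0 0 14 0 0 10; 0 0 0 14 0 0 10; 0 0 0 14 0 0 10"

```text
time: 17.73
tool_pos: [0.5902, 0.2246, 0.0625]
tcp_rot: [2.253, 2.189, 0.0]
wrist_force: [0.2, 0.1, -1.7]
width: 0.157
```

Call:
servo_tool:
  targets: "0 0 0 14 0 0 10; 0 0 0 12 0 0 10; 0 0 0 6 0 0 10; 0 0 0 0 0 0 10; 0 0 0 0 0 0 10"

```text
time: 18.15
tool_pos: [0.5908, 0.2656, 0.0623]
tcp_rot: [2.247, 2.195, 0.002]
wrist_force: [-0.6, -0.3, -2.5]
width: 0.154
```

```bash
python3 look.py 17; python3 -c "
from h import *
c=read_camera('side'); save(c,'pics/side17.png')
im=cv2.cvtColor(c['image'],cv2.COLOR_RGB2BGR)
cv2.imwrite('pics/side17c.png',cv2.resize(im[280:370,290:370],None,fx=7,fy=6.5,interpolation=cv2.INTER_CUBIC))"
```

```text
t 18.15 p [0.5908 0.2656 0.0623] yaw 88.67 z [ 1.e-03  5.e-04 -1.e+00] F [-0.58 -0.27 -2.47] T [ 0.01  0.01 -0.01] w 13.16 q [0.38 0.36 1.81 0.   0.97 0.41]
```

View pics/top17.png

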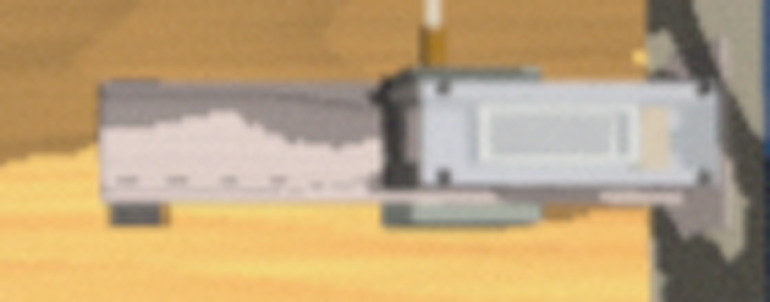

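View pics/side17c.png

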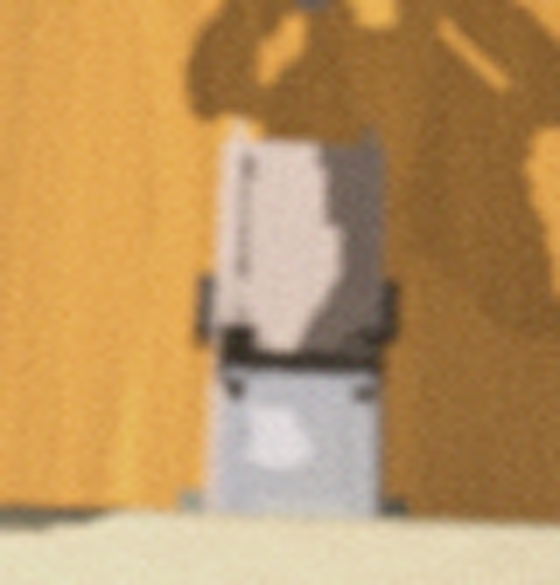

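Call:
servo_tool:
  targets: "0 0 0 0 0 -8 10; 0 0 0 0 0 -14 10; 0 0 0 0 -4 -14 10; 0 0 0 0 -10 -14 10; 0 0 0 0 -16 -6 10; 0 0 0.02 0 -16 0 10; 0 0 0.02 0 -16 0 10; 0 0 0 0 -10 0 10"

```text
time: 18.92
tool_pos: [0.5211, 0.2636, 0.1318]
tcp_rot: [2.299, 2.134, 0.015]
wrist_force: [-1.4, 0.4, -1.8]
width: 0.156
```

```bash
python3 -c "
from plan import *
st()
rows((.4172,.1976,.1),83,8,20,10)"
```

```text
t 18.92 p [0.5211 0.2636 0.1318] yaw 85.74 z [ 0.01    0.0033 -0.9999] F [-1.41  0.41 -1.76] T [ 0.01 -0.04  0.03] w 13.34 q [ 0.43  0.17  1.91 -0.    1.05  0.5 ]
0.01 -0.004 0.048 -11.6 -15.6 4.8 10; -0 -0 -0 -12.3 -15 5 10; -0 -0 -0 -12.3 -15 5 10; -0 -0 -0 -12.3 -14.9 5 10; -0 -0 -0 -12.3 -15 5 10; -0 -0 -0 -12.3 -14.9 5.1 10; -0 -0 -0 -4.4 -5.3 1.8 10
end [0.4172 0.1976 0.1   ]
```

Call:
servo_tool:
  targets: "0.01 -0.004 0.02 -11.6 -15.6 4.8 10; 0 0 0.02 -12.3 -15 5 10; 0 0 0.008 -12.3 -15 5 10; 0 0 0 -12.3 -15 5 10; 0 0 0 -12.3 -14 5 10; 0 0 0 -6 -8 4 10; 0 0 0 0 0 0 10; 0 0 0 0 0 0 10"

```text
time: 19.58
tool_pos: [0.4304, 0.2045, 0.1125]
tcp_rot: [2.349, 2.078, 0.025]
wrist_force: [0.4, 0.8, -1.3]
width: 0.161
```

```bash
python3 -c "
from plan import *
st()
rows((.4172,.1976,.04),83,8,14,10)"
```

```text
t 19.58 p [0.4304 0.2045 0.1125] yaw 83.0 z [ 0.0154  0.007  -0.9999] F [ 0.43  0.81 -1.28] T [ 0.07 -0.02 -0.07] w 13.72 q [ 0.39 -0.02  2.15  0.    0.99  0.51]
0.014 -0.009 -0 -1.7 -2.5 13.7 10; 0 0 -0 -1.6 -2.3 13.7 10; 0 0 -0 -1.6 -2.3 13.7 10; 0 0 -0 -1.6 -2.3 13.7 10; 0 0 -0 -1.6 -2.4 13.7 10; 0 0 -0 -0.5 -0.7 4 10
end [0.4172 0.1976 0.04  ]
```

Call:
servo_tool:
  targets: "0.014 -0.009 0 -2 -5 12 10; 0 0 0 -2 -5 13 10; 0 0 0 -1 -3 13 10; 0 0 0 -1 0 13 10; 0 0 0 0 0 12 10; 0 0 0 0 0 4 10; 0 0 0 0 0 0 10; 0 0 0 0 0 0 10"

```text
time: 20.25
tool_pos: [0.4252, 0.2047, 0.0442]
tcp_rot: [2.35, 2.081, 0.011]
wrist_force: [-0.3, 0.0, -0.5]
width: 0.161
```

```bash
python3 look.py 18; python3 -c "
from plan import *
rows((.4172,.1976,.0095),83,8,6,10)"
```

```text
t 20.25 p [0.4252 0.2047 0.0442] yaw 83.03 z [ 0.0068  0.0026 -1.    ] F [-0.3   0.02 -0.5 ] T [-0.05  0.01 -0.06] w 13.79 q [ 0.4   0.08  2.2  -0.    0.85  0.52]
0.007 -0.004 0.001 -1.4 -1.2 5.7 10; -0 0 -0 -1.3 -1.2 5.7 10; -0 0 -0 -1.3 -1.2 5.7 10; -0 0 -0 -1.3 -1.2 5.7 10; -0 0 -0 -1.3 -1.2 5.7 10; -0 0 -0 -1.4 -1.2 5.7 10; -0 0 -0 -0.1 -0.1 0.8 10
end [0.4172 0.1976 0.0095]
```

Call:
servo_tool:
  targets: "0.007 -0.004 0 -4 -4 3 10; 0 0 0 -3 -4 4 10; 0 0 0 0 0 4 10; 0 0 0 0 0 4 10; 0 0 0 0 0 3 10; 0 0 0 0 0 0 10; 0 0 0 0 0 0 10"

```text
time: 20.88
tool_pos: [0.4181, 0.1992, 0.0272]
tcp_rot: [2.351, 2.081, 0.006]
wrist_force: [0.3, 0.3, -1.4]
width: 0.159
```

```bash
python3 -c "
from plan import *
st()
rows((.4172,.1976,.0095),83,8,6,10)"
```

```text
t 20.88 p [0.4181 0.1992 0.0272] yaw 83.03 z [ 0.0038  0.0014 -1.    ] F [ 0.27  0.29 -1.38] T [0.01 0.05 0.  ] w 13.58 q [ 0.39  0.09  2.23 -0.    0.82  0.51]
0.004 -0.002 0 -0.6 -0.3 6 10; -0 0 0 -0.6 -0.2 6 10; -0 0 0 -0.5 -0.2 5.7 10
end [0.4172 0.1976 0.0095]
```

Call:
servo_tool:
  targets: "0.004 -0.002 0 -0.8 -0.3 4 10; 0 0 0 -0.4 -0.3 4 10; 0 0 0 0 0 4 10; 0 0 0 0 0 3 10; 0 0 0 0 0 2 10; 0 0 0 0 0 0 10; 0 0 0 0 0 0 10"

```text
time: 21.47
tool_pos: [0.4176, 0.1981, 0.0083]
tcp_rot: [-2.352, -2.082, 0.001]
wrist_force: [0.4, -0.2, -2.0]
width: 0.156
```

```bash
python3 -c "
from plan import *
st()
c=read_camera('wrist');save(c,'pics/wrist19.png')"
```

```text
t 21.47 p [0.4176 0.1981 0.0083] yaw 83.03 z [-6.e-04 -2.e-04 -1.e+00] F [ 0.4  -0.21 -2.04] T [-0.03 -0.03 -0.02] w 13.34 q [0.39 0.13 2.24 0.   0.78 0.51]
```

View pics/wrist19.png

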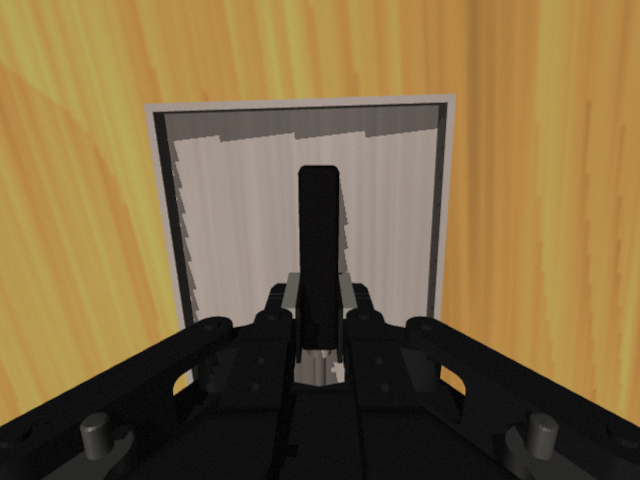

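The rod is at its original pose, about 0.3 mm over the floor. I'll open gently and retreat upward.

Call:
servo_tool:
  targets: "0 0 0 0 0 0.3 18; 0 0 0 0 0 0 24; 0 0 0 0 0 0 32; 0 0 0 0 0 0 42; 0 0 0 0 0 0 42; 0 0 0 0 0 0 42; 0 0 0 0 0 0 42"

```text
time: 22.1
tool_pos: [0.4196, 0.1989, 0.0098]
tcp_rot: [2.352, 2.082, 0.005]
wrist_force: [0.5, 0.1, -0.3]
width: 0.491
```

Call:
servo_tool:
  targets: "0 0 0 0 0 -5 42; 0 0 0 0 0 -10 42; 0 0 0 0 0 -20 42; 0 0 0 0 0 -30 42; 0 0 0 0 0 -35 42; 0 0 0 0 0 -35 42; 0 0 0 0 0 -20 42; 0 0 0 0 0 0 42"

```text
time: 22.77
tool_pos: [0.4166, 0.1977, 0.1746]
tcp_rot: [-2.352, -2.082, 0.002]
wrist_force: [1.0, -0.2, 0.4]
width: 0.492
```

```bash
python3 look.py 20; python3 -c "
from h import *
for n in ('side','wrist'):
  c=read_camera(n);save(c,f'pics/{n}20.png')"
```

```text
t 22.77 p [0.4166 0.1977 0.1746] yaw 83.03 z [-1.3e-03 -4.0e-04 -1.0e+00] F [ 0.99 -0.2   0.44] T [-0.   -0.05 -0.05] w 42.06 q [ 0.39 -0.1   2.11  0.    1.14  0.51]
```

View pics/side20.png

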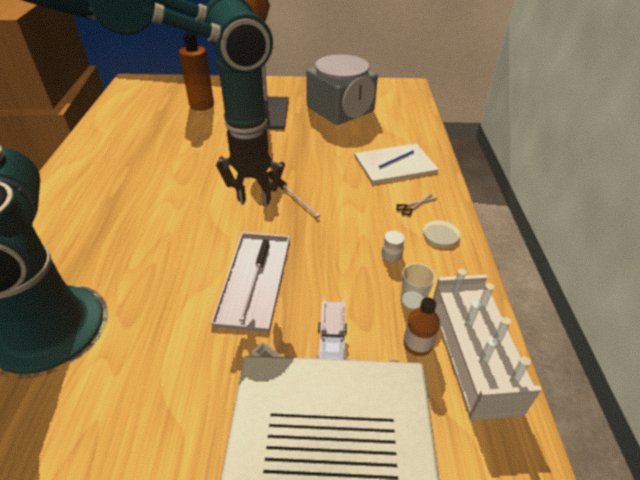

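View pics/wrist20.png

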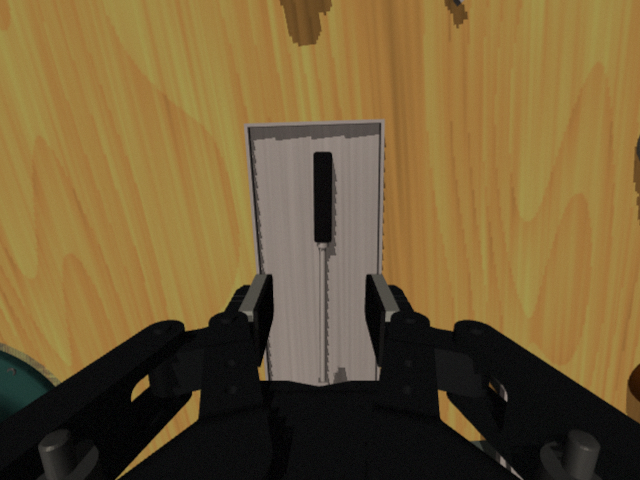

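View pics/top20.png

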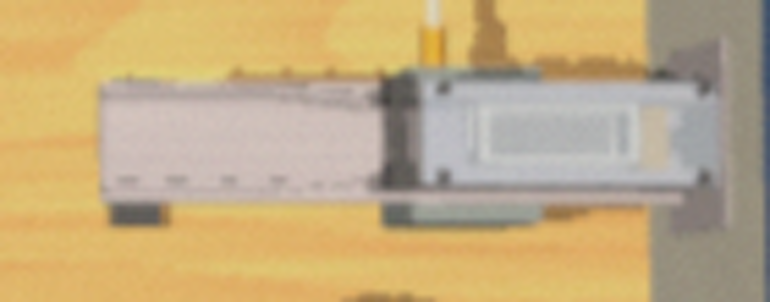

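The side and wrist views show the rod flat in the tray (side px 257,275). The top crop shows the boat against the stop (front edge px 638) and nothing across the lock mouth. Bottle, beaker and jar are still at their starting pixels.

```bash
python3 -c "
from h import *
print(finish_job())"
```

```text
the job is handed in; nothing more can be done
None
```

I pushed the boat home against the end stop with the rod from the tray, drew the rod out and laid it back where it came from. The job was handed in at about 22.8 s of the 59 s allowed, with no verdict reported.

- **Press on the stop:** lifting the flap took about 4 N. I then closed on the stop at about 6 mm/s and held for more than a second, the last 0.9 s or so at about 7 N. The highest reading was 7.1 N, but I only read the force at the end of each move.
- **Boat:** the last picture shows its front against the brass stop, in the same place as before I drew the rod out.
- **Flap:** I judged it shut from the push force falling to zero as it passed the boat, and from drawing the rod out without a snag. No picture shows the flap's angle clearly.
- **Rod and bystanders:** the rod lies flat in its tray with the gripper clear above it. The beaker, bottle and jar stand at their starting pixels.

No check failed. While pressing, the tool tilted by up to about 0.5° and turned by about 0.6°; I corrected both before drawing the rod out.

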